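Crucible on the tripod, cover held ready

TASK

Get the crucible ready for heating: set it gently, upright and centred, on the ring of the tripod inside the draught screen and let go of it. Then pick up its steel cover by the handle, lift it well clear of the bottles while still off to the side, carry it over them and the screen, and finish holding it still, level and centred, about 15 mm above the crucible's mouth without ever touching the crucible with it, ready to smother a flame; do not put the cover down or let go, and leave all the other glassware and the spoon alone.

Things in the scene. Friction and masses are not known exactly. Their poses are not given: they have to be found in the camera images.
- stand: fixed steel tripod inside a low draught screen. Origin: centre of the underside of its 200 x 200 mm base plate, z up. Thin sheet-metal screen walls, top edge 100 mm above the table, stand on three sides of the base plate (-x, +y and -y, each 99 mm from the origin); the +x side is open. In the middle three legs carry the narrow ring.
- ring_top (a point): centre of the tripod's flat ring, on its top face, 120 mm above the table. Ring outer diameter 74 mm, inner diameter 34 mm. Axes as the stand's.
- crucible: white porcelain crucible, an open round pot, straight-sided, 56 mm outer diameter (48 mm at the foot, widening over the lowest 12 mm), 60 mm tall, wall 4 mm, about 0.13 kg. Stands upright on the table at the start, to the left or to the right. Origin: centre of its underside, z up.
- crucible_rim (a point): centre of the crucible's mouth, level with its rim, 60 mm above its underside.
- cover: the crucible's cover: a flat steel disc of 84 mm diameter, 4 mm thick, with an upright round handle at its centre (thin steel neck, 12 mm diameter, from 4 to 20 mm above the underside, then a wooden grip 22 mm in diameter from 20 to 80 mm above the underside), about 0.15 kg. Lies on the table at the start, handle up, on the side opposite the crucible. Origin: centre of the disc's underside, z up.
- cover_handle (a point): point on the axis of the cover's wooden grip, 50 mm above the disc's underside, a good place to hold it.
- bottle_a: bystander, leave alone: amber glass bottle with cork, 56 mm diameter, 110 mm tall, beside the screen on its left (stand's +y) side. Origin: centre of its underside.
- jar_b: bystander, leave alone: clear glass jar with white lid, 58 mm diameter, 90 mm tall, beside the screen on its left (stand's +y) side. Origin: centre of its underside.
- bottle_c: bystander, leave alone: green glass bottle with cork, 54 mm diameter, 105 mm tall, beside the screen on its right (stand's -y) side. Origin: centre of its underside.
- flask: bystander, leave alone: clear conical flask with stopper, 62 mm base diameter, 105 mm tall, beside the screen on its right (stand's -y) side. Origin: centre of its underside.
- dish: bystander, leave alone: shallow white porcelain dish, 90 mm diameter, 35 mm tall, at the back left. Origin: centre of its underside.
- beaker: bystander, leave alone: clear glass beaker, 68 mm diameter, 90 mm tall, at the back right. Origin: centre of its underside.
- spatula: bystander, leave alone: metal laboratory spoon, 160 mm long, lying flat near the robot.
Things that resemble listed ones, but are neither listed nor needed, are in the scene too. Leave any purple or turquoise look-alike of the cover alone.

How it is judged:
On the way, in this order (a step that is already met when the one before it is completed fails the run):
1. the crucible stands upright and centred on the tripod's ring, let go (horizontal distance between crucible and ring_top below 0.012 m and z of crucible in the frame of ring_top between -0.005 and 0.005 m and angle between crucible's own z axis and vertical below 0.1 rad and contact force between the fingers and crucible below 0.05 N and contact force between crucible and stand above 0.3 N and linear speed of crucible below 0.02 m/s), for 0.3 s.
2. the cover is held lifted clear of the bottles (underside more than 120 mm above the table) while still to the side, more than 140 mm from the tripod's axis (height (world z) of cover above 0.12 m and horizontal distance between cover and ring_top above 0.14 m and contact force between the fingers and cover above 0.5 N), for 0.1 s.
At the end, for the whole second after the job is handed in: Crucible released on the ring: within 12 mm of its centre, 5 mm of its height, tilt under 0.1 rad. Fingers alone hold the cover still (under 20 mm/s), underside 4 to 28 mm above the rim, within 12 mm of the mouth's centre, tilt under 0.12 rad, touching neither crucible nor stand (all of step 1 and z of cover in the frame of crucible_rim between 0.004 and 0.028 m and horizontal distance between cover and crucible_rim below 0.012 m and angle between cover's own z axis and vertical below 0.12 rad and contact force between the fingers and cover above 0.5 N and contact force between cover and crucible below 0.05 N and contact force between cover and stand below 0.05 N and linear speed of cover below 0.02 m/s and angular speed of cover below 0.2 rad/s); the arm keeps its last pose, push and grip.
It fails at once if a bystander (bottle, jar, flask, dish, beaker, spoon) is pushed more than 25 mm or tipped over (distance of any of bottle_a, jar_b, bottle_c, flask, dish, beaker, spatula from where it was at the start of the episode above 0.025 m or angle between any of bottle_a, jar_b, bottle_c, flask, dish, beaker's own z axis and vertical above 0.35 rad).
It fails at once if the crucible is dropped (moves faster than 0.4 m/s while not held) (contact force between the fingers and crucible below 0.02 N and linear speed of crucible above 0.4 m/s).
It fails at once if the cover touches the crucible (contact force between cover and crucible above 0.3 N).
It also fails if it takes over 64 s, if anything falls off the work surface, if the arm or the gripper's body presses on something with over 40 N, if the wrist force passes 120 N, or if a joint passes its speed limit or range.

ROBOT

A 7-joint arm with a two-finger parallel gripper is mounted at the origin on the work surface. World frame = base frame: x ahead of the robot, y to its left, z up, the work surface at z = 0. Lengths are in m, angles in rad, forces in N, time in s.
With the tool pointing down it reaches from about 0.425 to 1.025 m from the base axis. Payload 9.4 kg.
Tool frame: the origin (TCP) lies between the finger pads; the fingertips stand 22 mm ahead of it and the grasp point (between the pads) lies 3 mm ahead of it; y points along the fingers, x is the direction in which the jaws open and shut, and the axes are right-handed (so a half turn about y gives the same grasp; the last joint's range is limited). The gripper opens to 93 mm and grips with 3 to 60 N. Pads are 15 mm wide; open, the fingers measure 128 mm over their backs; the gripper's body (75 mm by 188 mm) begins 65 mm behind the grasp point.
Start: joints at [-1.308, 0.599, -0.003, 1.599, 0.002, 0.943, -0.08], TCP at [0.242, 0.684, 0.241] pointing down, gripper open.
Joint ranges: [-2.57, 2.57], [-0.35, 1.97], [-1.29, 1.29], [0.11, 2.56], [-1.05, 4.19], [0.11, 1.86], [-2.63, 2.63]. Speed limits (rad/s): [2.22, 2.22, 3.01, 3.01, 3.14, 3.14, 3.14].

INTERFACE

Orientations are given as [roll, pitch, yaw] about the fixed x, y, z axes, in that order (R = Rz(yaw) Ry(pitch) Rx(roll)).
In Python, from workcell import bot, camera, spotter gives the robot as it stands.
- The arm moves only by the tool arm_command, never from a script. Its argument "steps" is a list that holds one entry, the list of rows, each a list of 6 numbers: the shift along the tool's x, y, z in mm, then the turn, a rotation vector about the tool's x, y, z in degrees. In form: [[[dx, dy, dz, wx, wy, wz], ...]]. A call has 1 to 8 rows; each row shifts and turns the commanded pose from where the row before left it, along the tool's axes as they then stand; what a row does not reach is not made up. A row lasts 1/8 s, in which the tool goes at most 62.5 mm and 10.7 degrees, less where a joint would pass 70% of its speed; a pose out of reach is approached as far as the arm can. A call with a gripper value outside its range is refused whole. "claw" is the opening, from 0 (shut) to 1 (fully open), set as the call begins (left out, the last holds). The fingers move at their own pace and stop on an object; "newtons" is the grip in N (left out, the last holds). Time passes only in rows, so rows that do not move let the fingers close. It gives the time, the measured TCP pose, the force and the opening at its end, in the units of the state.
- bot.get_obs(): the state, without advancing time (a new reading comes with each control period).
- camera(name): name is "side" or "top" or "wrist"; returns a dict with "pixels" (400x640x3 uint8, red, green, blue), "z_map" (400x640 float32, m along the optical axis (not along the pixel's ray), 0 where there is no reading), "fx", "fy", "cx", "cy" (pixels), "D" ([k1, k2, p1, p2, k3] as OpenCV has them; the pictures are not rectified), "R" (3x3) and "t" (3): a world point X has camera coordinates R X + t; the wrist camera has in their place "hand_eye" (4x4, takes a point from camera to tool coordinates, whose origin is the TCP and whose axes are the tool frame's). Camera axes: x right, y down, z forward; pixel columns grow to the right and rows downward; lengths in m; the calibration is good to about 2 mm. A picture is of the moment at which its call begins: read the wrist's pose just before it.
- bot.hand_in(): hands the job in, once; it reports no verdict.
Trained networks look in a picture, given as the dict that the camera call returned (one of the last four; its "shot" number tells which), for a name from the list of things; names that differ only in an ending like _2 or _b are one class to them, and where a whole thing is asked for, a point or a joint stands for the part that bears it (a point fixed in the world has none). Each returns a list of dicts, best first, with "p" (0 to 1); they miss things now and then, are a little off and sometimes report something else, mostly with a low value. They report only what shows in the picture. A call takes as long as a camera call. They do not tell look-alikes from the thing itself.
- spotter.trace(picture, label): "pixels" (400x640 bool, what is visible of it) and "at" ([column, row] in pixels, amid what is visible of it).
- spotter.pinpoint(picture, label): "at" ([column, row] in pixels: a listed point, or the origin of a listed thing).
The state is a dict: "time_s": time; "q": joint angles; "joint_vel": joint speeds; "joint_torque": joint torques, N m; "ee_pos": TCP position; "tool_rot": TCP orientation; "force": force on the tool from outside, world axes, zero at the start; "ft_torque": the same for the moment, N m; "finger_gap": finger opening in m.
Only numpy, scipy, OpenCV 4.12 (cv2) and the standard library are available. Lean on these libraries where they do the work, as an engineer would, in place of code of your own. Each camera call takes 0.05 s, during which the arm holds its last target.

## Working session

There is one attempt and no reset: what is moved stays moved. The work goes in short steps, Python scripts to look and compute and a tool call to move; the robot and the scene stay as the last step left them, time stands still between calls to the robot, and variables do not carry over. Pictures are saved under pics/ and viewed, and the job is handed in when it is done.

Besides the shell and the picture viewer there is one more tool, called after "Emit:" by a JSON object that holds its "method" and its "body", one argument or row to a line. arm_command: Moves the arm, as the interface text tells. Its arguments: {"type":"object","properties":{"steps":{"type":"array"},"claw":{"type":"number"},"newtons":{"type":"number"}},"required":["steps"]}

```bash
mkdir -p pics; ls; cat > h.py <<'E'
from workcell import bot,camera,spotter
import numpy as np,cv2
from scipy.spatial.transform import Rotation as Ro
def save(c,n,s=1.0):
    cv2.imwrite('pics/'+n,cv2.resize(c['pixels'][:,:,::-1],None,fx=s,fy=s))
def und(c,px):
    K=np.array([[c['fx'],0,c['cx']],[0,c['fy'],c['cy']],[0,0,1]])
    p=cv2.undistortPoints(np.array(px,float).reshape(-1,1,2),K,np.array(c['D'],float)).reshape(-1,2)
    return np.c_[p,np.ones(len(p))]
def pose(o=None):
    o=o or bot.get_obs()
    return np.array(o['ee_pos']),Ro.from_euler('xyz',o['tool_rot']).as_matrix()
def toworld(c,pc,ob=None):
    if 'R' in c: return (pc-np.array(c['t']))@np.array(c['R'])
    H=np.array(c['hand_eye']); p,R=ob
    return (pc@H[:3,:3].T+H[:3,3])@R.T+p
def cloud(c,mask,ob=None):
    m=mask&(c['z_map']>0); v,u=np.nonzero(m)
    r=und(c,np.c_[u,v]); return toworld(c,r*c['z_map'][v,u][:,None],ob)
def rayz(c,px,z,ob=None):
    r=und(c,[px]); a=toworld(c,r*0,ob)[0]; b=toworld(c,r,ob)[0]; d=b-a
    return a+d*(z-a[2])/d[2]
E
python3 - <<'E'
from h import *
print(bot.get_obs())
for n in ['top','side','wrist']:
    c=camera(n); save(c,n+'0.png')
    if n!='wrist': print(n,-np.array(c['R']).T@c['t'])
E
```

```text
pics
{'time_s': 0.0, 'q': array([-1.30770737,  0.60014138, -0.00248337,  1.60013157,  0.00177749,
        0.94288539, -0.07982025]), 'joint_vel': array([-1.41867883e-03, -5.31580369e-04, -5.18047393e-05, -5.47609319e-04,
       -3.53777958e-04, -8.27925117e-04, -9.24290359e-04]), 'joint_torque': array([ 7.19210566e-04, -7.65065289e+01,  1.49773244e+00, -2.52349341e+01,
       -5.23571391e-02,  1.69720914e-02,  1.66898167e-04]), 'ee_pos': array([0.2415266 , 0.68310501, 0.23974845]), 'tool_rot': array([-1.57095519e+00,  1.55583124e-03,  1.23098283e+00]), 'force': array([-0.25249049,  0.22385299, -0.72851369]), 'ft_torque': array([ 0.06702253,  0.02100177, -0.0264379 ]), 'finger_gap': 0.09288209263181915}
top [0.46366553 0.07379071 1.57118685]
side [-0.15369144 -0.81889792  1.11749611]
```

View pics/top0.png

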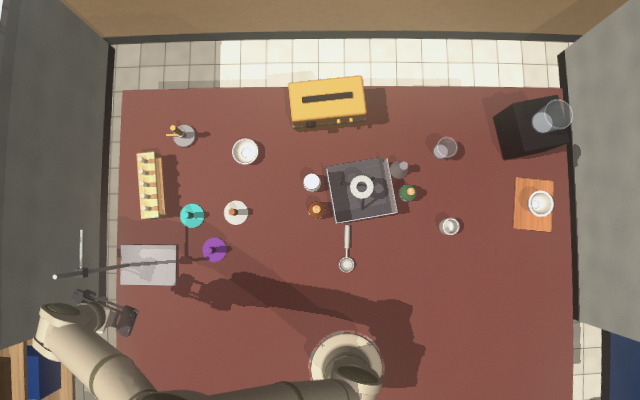

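View pics/side0.png

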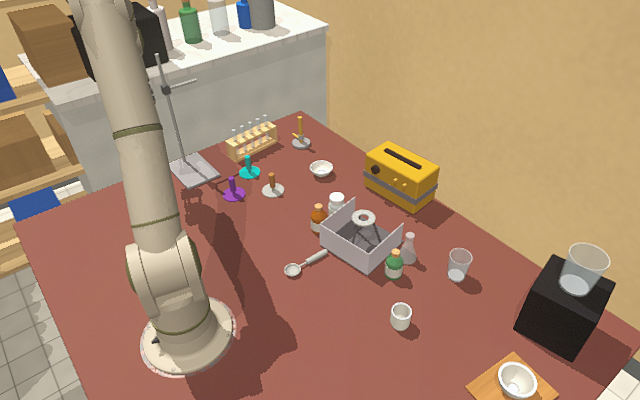

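View pics/wrist0.png

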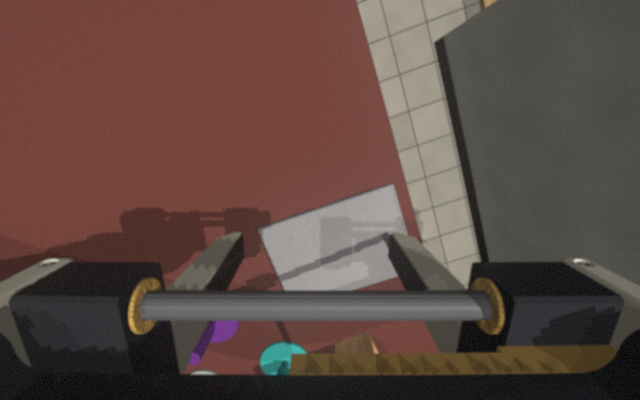

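```bash
python3 - <<'E'
from h import *
for n in ['top','side']:
    c=camera(n)
    for l in ['crucible','cover','stand','bottle_a','jar_b','bottle_c','flask','dish','beaker','spatula']:
        for d in spotter.trace(c,l)[:3]:
            P=cloud(c,d['pixels'])
            if d['p']<.25 or len(P)<5: continue
            lo,hi=np.percentile(P,3,0),np.percentile(P,97,0)
            print(n,l,round(d['p'],2),np.round(d['at']),'mid',np.round((lo+hi)/2,3),'zmax',round(hi[2],3),'ext',np.round(hi-lo,3))
    for l in ['ring_top','crucible','crucible_rim','cover','cover_handle']:
        z={'ring_top':.12,'crucible':0,'crucible_rim':.06,'cover':0,'cover_handle':.05}[l]
        for d in spotter.pinpoint(c,l)[:4]:
            print(n,'pt',l,round(d['p'],2),np.round(d['at'],1),np.round(rayz(c,d['at'],z),4))
E
```

```text
top crucible 0.5 [450. 225.] mid [ 0.478 -0.345  0.031] zmax 0.063 ext [0.046 0.05  0.062]
top cover 0.95 [190. 215.] mid [0.52  0.53  0.039] zmax 0.08 ext [0.072 0.074 0.083]
top cover 0.69 [212. 248.] mid [0.403 0.448 0.039] zmax 0.08 ext [0.072 0.073 0.084]
top cover 0.65 [234. 211.] mid [0.53  0.375 0.039] zmax 0.081 ext [0.072 0.073 0.084]
top stand 0.9 [361. 187.] mid [ 0.605 -0.053  0.06 ] zmax 0.121 ext [0.191 0.2   0.122]
top stand 0.32 [315. 209.] mid [0.534 0.097 0.056] zmax 0.113 ext [0.051 0.049 0.114]
top bottle_a 0.61 [409. 192.] mid [ 0.588 -0.204  0.062] zmax 0.108 ext [0.047 0.047 0.091]
top bottle_a 0.54 [317. 210.] mid [0.533 0.098 0.09 ] zmax 0.114 ext [0.045 0.046 0.047]
top jar_b 0.68 [313. 183.] mid [0.624 0.111 0.072] zmax 0.095 ext [0.046 0.046 0.047]
top bottle_c 0.61 [409. 192.] mid [ 0.588 -0.204  0.062] zmax 0.108 ext [0.047 0.047 0.091]
top bottle_c 0.54 [317. 210.] mid [0.533 0.098 0.09 ] zmax 0.114 ext [0.045 0.046 0.047]
top flask 0.76 [398. 172.] mid [ 0.676 -0.184  0.056] zmax 0.108 ext [0.056 0.05  0.104]
top flask 0.54 [362. 191.] mid [ 0.605 -0.
[... 2004 characters left out ...]
 zmax 0.091 ext [0.064 0.062 0.087]
side pt ring_top 0.71 [366.  216.6] [ 0.6105 -0.0514  0.12  ]
side pt crucible 0.66 [397.2 323.9] [ 0.4687 -0.3447  0.    ]
side pt crucible 0.34 [402.6 313. ] [ 0.5071 -0.3286  0.    ]
side pt crucible_rim 0.74 [401.9 311.1] [ 0.4746 -0.3494  0.06  ]
side pt cover 0.91 [232.8 193.6] [0.3993 0.4553 0.    ]
side pt cover 0.76 [272.9 188.5] [0.5337 0.3844 0.    ]
side pt cover 0.61 [250.  171.7] [0.522  0.5316 0.    ]
side pt cover 0.48 [335.6 216.4] [0.6192 0.1105 0.    ]
side pt cover_handle 0.72 [274.7 179. ] [0.5396 0.3734 0.05  ]
side pt cover_handle 0.69 [232.2 181.1] [0.4098 0.4636 0.05  ]
side pt cover_handle 0.61 [249.9 160.9] [0.5287 0.5318 0.05  ]
```

```bash
cat >> h.py <<'E'
from scipy.optimize import least_squares
def circ(P,r=None):
    P=P[:,:2]; m=P.mean(0)
    if r is None:
        s=least_squares(lambda x:np.hypot(*(P-x[:2]).T)-x[2],[*m,.03],loss='soft_l1',f_scale=.002); return s.x
    s=least_squares(lambda x:np.hypot(*(P-x[:2]).T)-r,m,loss='soft_l1',f_scale=.002); return s.x
def best(c,l,near=None,ob=None):
    for d in spotter.trace(c,l):
        P=cloud(c,d['pixels'],ob)
        if len(P)>4 and (near is None or np.hypot(*(np.median(P,0)[:2]-near))<.06): return d,P
    return None,None
E
python3 - <<'E'
from h import *
full=np.ones((400,640),bool)
for n in ['top','side']:
    c=camera(n); P=cloud(c,full)
    def sel(x,y,r,z0,z1): return P[(np.hypot(P[:,0]-x,P[:,1]-y)<r)&(P[:,2]>z0)&(P[:,2]<z1)]
    q=sel(.475,-.345,.06,.052,.07); print(n,'rim',len(q),circ(q),circ(q,.026),q[:,2].mean())
    q=sel(.475,-.345,.06,.015,.05); print(n,'cruc body',len(q),circ(q), circ(q,.028))
    q=sel(.605,-.053,.06,.112,.13); print(n,'ring',len(q),circ(q),(q.max(0)+q.min(0))/2,q.max(0)-q.min(0),q[:,2].mean())
    q=sel(.535,.38,.07,.001,.012); print(n,'disc',len(q),(q.max(0)+q.min(0))/2,q.max(0)-q.min(0),circ(q))
    q=sel(.535,.38,.07,.073,.09); print(n,'griptop',len(q),q.mean(0))
    q=sel(.535,.38,.07,.025,.09); print(n,'grip',len(q),circ(q,.011))
    q=sel(.605,-.053,.16,.085,.108); r=cv2.minAreaRect((q[:,:2]).astype(np.float32)); print(n,'screen',len(q),r)
# tall things
    q=P[(P[:,2]>.15)&(P[:,0]>.2)&(P[:,0]<1)&(abs(P[:,1])<.9)]
    print(n,'tall',len(q)); 
    H,xe,ye=np.histogram2d(q[:,0],q[:,1],bins=[np.arange(.2,1.01,.1),np.arange(-.9,.91,.1)])
    for i,j in np.argwhere(H>3):
        m=(q[:,0]>=xe[i])&(q[:,0]<xe[i+1])&(q[:,1]>=ye[j])&(q[:,1]<ye[j+1]); print('  ',np.round([xe[i],ye[j],q[m,2].min(),q[m,2].max()],2),m.sum())
E
```

```text
top rim 75 [ 0.47694428 -0.34512352  0.0253182 ] [ 0.47697454 -0.345129  ] 0.05875526738661287
top cruc body 80 [ 0.47683439 -0.34368199  0.02529605] [ 0.47638559 -0.34345301]
top ring 348 [ 0.60504791 -0.04753635  0.02892762] [ 0.60521033 -0.04774359  0.11953647] [0.0737735  0.07338273 0.01490636] 0.11972410412809713
top disc 634 [0.53516082 0.38089871 0.00650051] [0.13773146 0.13797648 0.01099771] [0.53359614 0.38416519 0.0440087 ]
top griptop 33 [0.53001138 0.37540917 0.07932024]
top grip 54 [0.53068934 0.37676454]
top screen 327 ((0.5917982459068298, -0.05391399562358856), (0.17939914762973785, 0.3131035566329956), 12.300484657287598)
top tall 12306
   [0.2  0.4  0.67 0.78] 1169
   [0.2  0.5  0.3  0.75] 1565
   [0.2  0.6  0.22 0.68] 2846
   [0.2  0.7  0.22 0.61] 559
   [0.3  0.6  0.56 0.57] 4
   [0.3  0.7  0.15 0.46] 397
   [0.4  0.7  0.33 0.34] 95
   [ 0.7  -0.8   0.15  0.18] 29
   [ 0.7  -0.7   0.15  0.29] 707
   [ 0.7  -0.6   0.15  0.29] 768
   [ 0.8  -0.7   0.17  0.29] 644
   [ 0.8  -0.6   0.15  0.29] 606
   [ 0.8  -0.1   0.15  0.17] 415
   [ 0.8  -0.    0.15  0.18] 782
   [0
[... 616 characters left out ...]
de grip 84 [0.52816262 0.37480223]
side screen 711 ((0.5927170515060425, -0.055729493498802185), (0.18526622653007507, 0.3105461597442627), 9.873841285705566)
side tall 7023
   [0.2  0.4  0.65 0.75] 128
   [0.2  0.5  0.57 0.66] 85
   [0.2  0.6  0.4  0.61] 155
   [0.2  0.7  0.31 0.35] 24
   [0.3  0.7  0.15 0.47] 374
   [0.4  0.7  0.32 0.34] 49
   [ 0.7  -0.8   0.15  0.18] 117
   [ 0.7  -0.7   0.15  0.29] 2213
   [ 0.7  -0.6   0.15  0.29] 885
   [ 0.8  -0.7   0.17  0.29] 971
   [ 0.8  -0.6   0.17  0.29] 506
   [ 0.8  -0.1   0.15  0.17] 294
   [ 0.8  -0.    0.15  0.17] 450
   [0.8  0.1  0.15 0.17] 312
   [ 0.9  -0.1   0.15  0.16] 155
   [ 0.9  -0.    0.15  0.17] 193
   [0.9  0.1  0.15 0.16] 112
```

Emit:
{"method": "arm_command", "body": {
  "steps": [
    [[-50,0,0,0,0,0],[-54,0,0,0,0,0],[-2.4,0,-54,0,5,0],[-2.4,0,-54,0,5,0],[-2.4,0,-54,0,5,0],[-2.4,0,-54,0,5,0],[-2.4,0,-54,0,5,0],[0,0,0,0,0,0]]
  ]
}}

```text
time_s: 2.85
ee_pos: [0.4384, 0.4394, 0.2409]
tool_rot: [-1.573, -0.0, 0.787]
force: [-0.9, 1.1, 0.3]
finger_gap: 0.0929
```

Emit:
{"method": "arm_command", "body": {
  "steps": [
    [[-2.4,0,-54,0,5,0],[-2.4,0,-54,0,5,0],[-2.4,0,-54,0,5,0],[-2.4,0,-54,0,5,0],[-2.4,0,-54,0,5,0],[-2.4,0,-54,0,5,0],[-2.4,0,-54,0,5,0],[0,0,0,0,0,0]]
  ]
}}

```text
time_s: 3.85
ee_pos: [0.61, 0.1099, 0.241]
tool_rot: [-1.573, -0.001, 0.177]
force: [-0.5, 0.0, -0.2]
finger_gap: 0.0933
```

```bash
python3 - <<'E'
from h import *
c0=bot.get_obs(); ob=pose(c0); c=camera('wrist'); save(c,'wrist1.png'); print(ob[0],c0['tool_rot'])
print(np.round(c['hand_eye'],3))
P=cloud(c,np.ones((400,640),bool),ob)
q=P[(np.hypot(P[:,0]-.603,P[:,1]+.0485)<.06)&(abs(P[:,2]-.12)<.008)]
if len(q): print(len(q),circ(q),(q.max(0)+q.min(0))/2,np.ptp(q,0))
E
```

```text
[0.61002837 0.10990494 0.24101788] [-1.57257476e+00 -6.02020016e-04  1.77278614e-01]
[[ 1.    -0.001 -0.001 -0.002]
 [ 0.001 -0.275  0.961 -0.144]
 [-0.001 -0.961 -0.275  0.077]
 [ 0.     0.     0.     1.   ]]
1568 [ 0.60242585 -0.04865478  0.02666864] [ 0.60269637 -0.05616558  0.11768133] [0.07348235 0.059687   0.00913575]
```

View pics/wrist1.png

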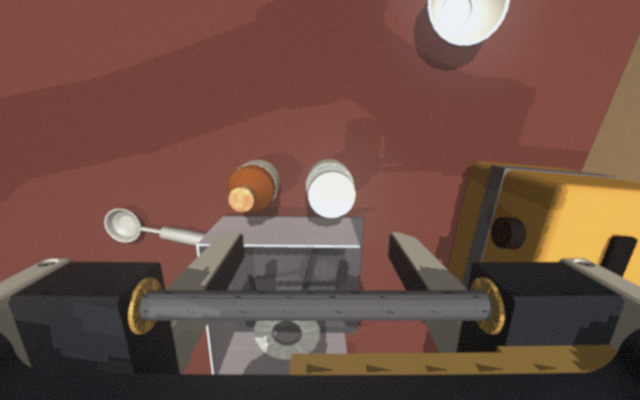

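Emit:
{"method": "arm_command", "body": {
  "steps": [
    [[-2.4,0,-54,0,5,0],[-2.4,0,-54,0,5,0],[-8.4,0,-44,0,5,0],[0,0,0,0,0,0]]
  ]
}}

```text
time_s: 4.4
ee_pos: [0.6111, -0.0392, 0.2409]
tool_rot: [-1.572, -0.0, -0.081]
force: [0.2, 0.0, 0.2]
finger_gap: 0.093
```

```bash
python3 - <<'E'
from h import *
c0=bot.get_obs(); ob=pose(c0); c=camera('wrist'); save(c,'wrist2.png'); print(ob[0],c0['tool_rot'])
P=cloud(c,np.ones((400,640),bool),ob)
q=P[(np.hypot(P[:,0]-.603,P[:,1]+.0485)<.06)&(abs(P[:,2]-.12)<.008)]
if len(q): print(len(q),circ(q),(q.max(0)+q.min(0))/2,np.ptp(q,0),np.median(q[:,2]))
hull=cv2.convexHull(q[:,:2].astype(np.float32)); print(cv2.minEnclosingCircle(hull))
print([(d['p'],d['at'],rayz(c,d['at'],.12,ob)) for d in spotter.pinpoint(c,'ring_top')])
E
```

```text
[ 0.6110619  -0.03924625  0.24086667] [-1.57152560e+00 -7.26348381e-05 -8.10800908e-02]
3499 [ 0.60241255 -0.04715296  0.02878897] [ 0.60198682 -0.04774121  0.11769302] [0.0744918  0.07492375 0.00883467] 0.12001962505939337
((0.602432906627655, -0.04782978445291519), 0.03778216615319252)
[(0.65, [312.1, 213.4], array([ 0.60446701, -0.05056836,  0.12      ]))]
```

View pics/wrist2.png

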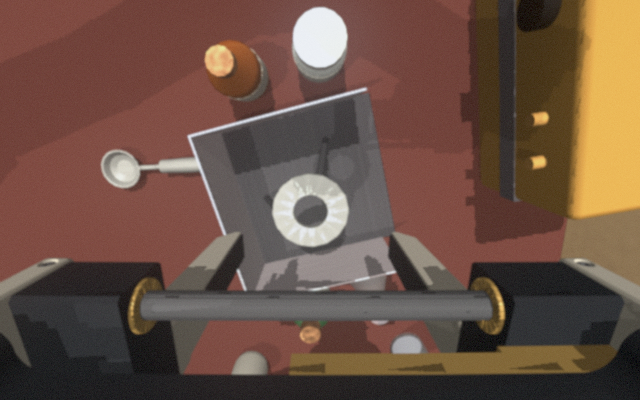

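Emit:
{"method": "arm_command", "body": {
  "steps": [
    [[-6.5,0,-54,0,5.2,0],[-6.5,0,-54,0,5.2,0],[-6.5,0,-54,0,5.2,0],[-6.5,0,-54,0,5.2,0],[-6.5,0,-54,0,5.2,0],[-6.5,0,-54,0,5.2,0],[0,40,0,0,0,0],[0,0,0,0,0,0]]
  ]
}}

```text
time_s: 5.5
ee_pos: [0.4791, -0.3284, 0.1987]
tool_rot: [-1.57, 0.004, -0.619]
force: [0.6, -0.2, 0.2]
finger_gap: 0.0928
```

```bash
python3 - <<'E'
from h import *
c0=bot.get_obs(); ob=pose(c0); c=camera('wrist'); save(c,'wrist3.png'); print(ob[0],c0['tool_rot'])
P=cloud(c,np.ones((400,640),bool),ob)
near=P[(np.hypot(P[:,0]-.475,P[:,1]+.346)<.05)]
q=near[abs(near[:,2]-.06)<.006]
print(len(q),circ(q,),(q.max(0)+q.min(0))/2,np.ptp(q,0),np.median(q[:,2]),cv2.minEnclosingCircle(q[:,:2].astype(np.float32)))
print([(d['p'],d['at'],rayz(c,d['at'],.06,ob)) for d in spotter.pinpoint(c,'crucible_rim')])
x,y=np.r_[circ(q)[:2]]; g=np.array([x,y,.04-(-.003)]); print('tool delta to TCP z=.043', ob[1].T@(g-ob[0])*1000)
E
```

```text
[ 0.47910804 -0.32843286  0.19871408] [-1.57009099  0.00445952 -0.61909534]
679 [ 0.47539848 -0.3463214   0.02560856] [ 0.47499743 -0.34711258  0.05795348] [0.05520414 0.05576969 0.00782429] 0.059729343835201454 ((0.47509145736694336, -0.3470526933670044), 0.02804572694003582)
[(0.69, [325.8, 212.3], array([ 0.47588369, -0.34733967,  0.06      ]))]
tool delta to TCP z=.043 [  8.05395354 155.66788125 -16.83095552]
```

View pics/wrist3.png

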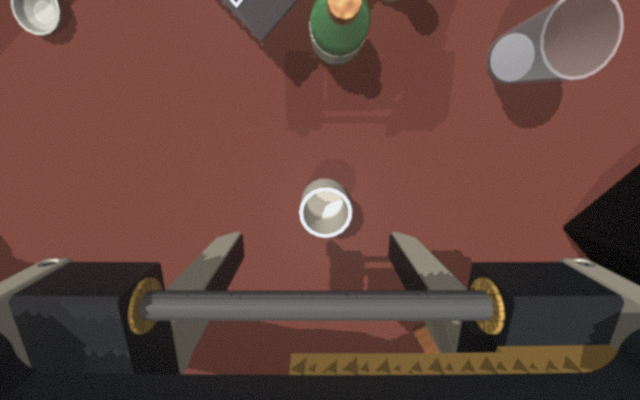

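Emit:
{"method": "arm_command", "body": {
  "steps": [
    [[8,0,-17.5,0,0,0],[0,40,0,0,0,0],[0,40,0,0,0,0],[0,35,0,0,0,0],[0,25,0,0,0,0],[0,14,0,0,0,0],[0,0,0,0,0,0],[0,0,0,0,0,0]]
  ]
}}

```text
time_s: 6.6
ee_pos: [0.4756, -0.3506, 0.0477]
tool_rot: [-1.571, -0.002, -0.622]
force: [0.2, -0.2, 0.7]
finger_gap: 0.0929
```

```bash
python3 - <<'E'
from h import *
c0=bot.get_obs(); ob=pose(c0); c=camera('wrist'); save(c,'wrist4.png'); print(ob[0],c0['tool_rot'])
print(ob[1].T@(np.array([.4752,-.3468,.043])-ob[0])*1000)
E
```

```text
[ 0.47558192 -0.35058537  0.04767089] [-1.57074213e+00 -1.54147340e-03 -6.22458994e-01]
[-2.52448776  4.66715827  2.85248723]
```

View pics/wrist4.png

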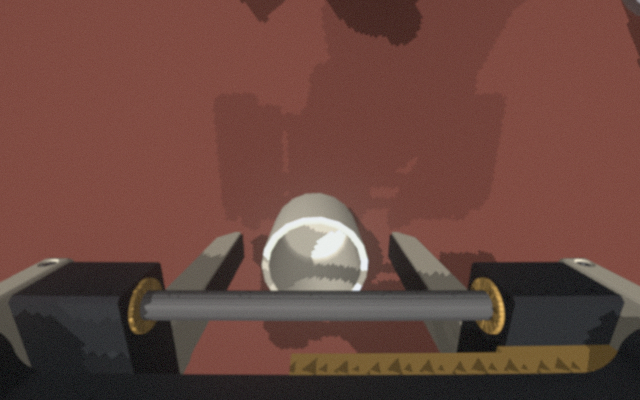

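Emit:
{"method": "arm_command", "body": {
  "steps": [
    [[-2.5,4,2.9,0,0,0],[0,0,0,0,0,0],[0,0,0,0,0,0]]
  ]
}}

```text
time_s: 7.02
ee_pos: [0.4748, -0.3461, 0.0428]
tool_rot: [-1.571, -0.0, -0.622]
force: [-0.8, -0.0, -0.1]
finger_gap: 0.0928
```

Emit:
{"method": "arm_command", "body": {
  "steps": [
    [[0,0,0,0,0,0],[0,0,0,0,0,0],[0,0,0,0,0,0],[0,0,0,0,0,0],[0,0,0,0,0,0],[0,0,0,0,0,0]]
  ],
  "claw": 0.45,
  "newtons": 15
}}

```text
time_s: 7.78
ee_pos: [0.4749, -0.3463, 0.0427]
tool_rot: [-1.571, -0.0, -0.623]
force: [-0.0, -0.6, -0.6]
finger_gap: 0.0552
```

Emit:
{"method": "arm_command", "body": {
  "steps": [
    [[0,-10,0,0,0,0],[0,-25,0,0,0,0],[0,-35,0,0,0,0],[0,-40,0,0,0,0],[0,-40,0,0,0,0],[0,-25,0,0,0,0],[0,0,0,0,0,0],[0,0,0,0,0,0]]
  ]
}}

```text
time_s: 8.78
ee_pos: [0.4743, -0.3456, 0.217]
tool_rot: [-1.571, 0.001, -0.622]
force: [-0.6, 0.2, -2.9]
finger_gap: 0.0551
```

```bash
python3 - <<'E'
from h import *
c0=bot.get_obs(); ob=pose(c0); c=camera('wrist'); save(c,'wrist5.png'); print(ob[0],c0['tool_rot'],c0['force'])
P=cloud(c,np.ones((400,640),bool),ob)
T=(P-ob[0])@ob[1]*1000
q=T[(np.hypot(T[:,0],T[:,2])<32)&(T[:,1]<-5)&(T[:,1]>-30)]
print(len(q),np.percentile(q,[1,50,99],axis=0))
r=q[q[:,1]<np.percentile(q[:,1],1)+4]; print('rim in tool x,z',len(r),circ(r[:,[0,2]]/1000,.026),np.median(r[:,1]))
E
```

```text
[ 0.47430659 -0.34555039  0.21697697] [-1.57057076e+00  1.12353959e-03 -6.22233895e-01] [-0.62135528  0.17242931 -2.85936183]
3158 [[-30.61450233 -29.20927301 -27.35695179]
 [  0.70088881 -16.8951948    9.14980493]
 [ 30.31674611  -5.27805046  26.79775444]]
rim in tool x,z 172 [-3.29834245e-05  5.28241937e-03] -27.61095216381168
```

View pics/wrist5.png

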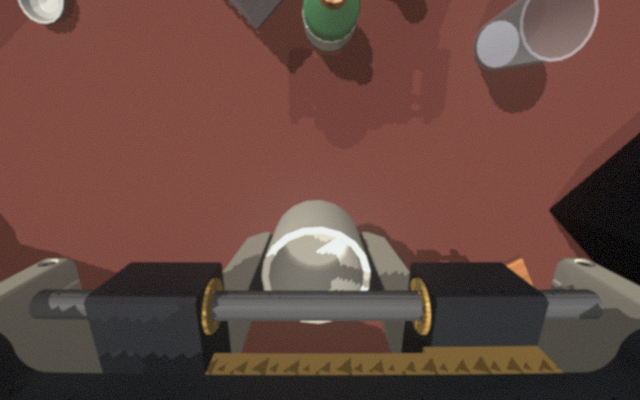

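```bash
cat > rim.py <<'E'
from h import *
c0=bot.get_obs(); ob=pose(c0); c=camera('wrist')
d=spotter.trace(c,'crucible')[0]; P=cloud(c,d['pixels'],ob); T=(P-ob[0])@ob[1]*1000
r=T[(T[:,1]<np.percentile(T[:,1],2)+3)]
print(ob[0],d['p'],len(T),np.percentile(T,[1,50,99],axis=0).round(1)); print('rim',len(r),circ(r[:,[0,2]],26),circ(r[:,[0,2]],27),np.median(r[:,1]))
o=T[(T[:,1]>-12)&(T[:,2]>5)]; print('outer wall',len(o),circ(o[:,[0,2]],28))
for d in spotter.pinpoint(c,'crucible_rim'):
    w=rayz(c,d['at'],ob[0][2]+.017,ob); print('pin',d['p'],(w-ob[0])@ob[1]*1000)
E
python3 rim.py
```

```text
[ 0.47419251 -0.34555673  0.21662362] 0.8 7942 [[-27.5 -18.4 -25.4]
 [ -1.9  10.   -5.8]
 [ 24.3  37.6  26.9]]
rim 1544 [-1.63841041 -0.67390299] [-1.6584476  -1.76320799] -17.271695356704
outer wall 1732 [-1.63882933 -1.30795379]
pin 0.87 [ -1.15468703 -16.9979585   -2.28501546]
```

Emit:
{"method": "arm_command", "body": {
  "steps": [
    [[0.8,0,41.6,0,-4,0],[0.8,0,41.6,0,-4,0],[0.8,0,41.6,0,-4,0],[0.8,0,41.6,0,-4,0],[0.8,0,41.6,0,-4,0],[0.8,0,41.6,0,-4,0],[0.8,0,41.6,0,-4,0],[0.8,0,41.6,0,-4,0]]
  ]
}}

```text
time_s: 9.98
ee_pos: [0.602, -0.042, 0.2168]
tool_rot: [-1.571, 0.001, -0.062]
force: [0.1, 0.8, -1.2]
finger_gap: 0.0549
```

Emit:
{"method": "arm_command", "body": {
  "steps": [
    [[0,0,0,0,0,0],[0,0,0,0,0,0]]
  ]
}}

```text
time_s: 10.22
ee_pos: [0.6016, -0.0438, 0.2171]
tool_rot: [-1.571, 0.001, -0.065]
force: [-0.4, -0.3, -1.9]
finger_gap: 0.055
```

```bash
python3 rim.py; python3 - <<'E'
from h import *
c0=bot.get_obs(); ob=pose(c0);print(c0['tool_rot'],c0['finger_gap'])
c=camera('wrist'); save(c,'wrist6.png')
print(ob[1].T@(np.array([.604,-.0467,.1627])-ob[0])*1000)
E
```

```text
[ 0.60158229 -0.04377841  0.21711711] 0.98 7941 [[-28.1 -18.2 -24.2]
 [ -2.3  10.1  -4.8]
 [ 23.8  37.6  27.7]]
rim 1533 [-2.094171    0.20850058] [-2.10807769 -0.903662  ] -17.20381501085239
outer wall 1758 [-2.12929411 -0.44765849]
pin 0.6 [ -1.11200766 -16.99929251   0.38638747]
[-1.57142155e+00  2.21507393e-04 -6.63890394e-02] 0.05522040766295464
[ 2.48051148 54.81649946 -1.82693529]
```

View pics/wrist6.png

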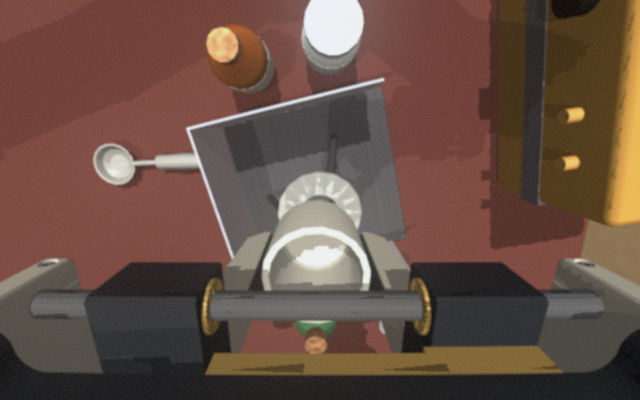

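Emit:
{"method": "arm_command", "body": {
  "steps": [
    [[2.2,10,-2.5,0,0,0],[0,20,0,0,0,0],[0,12,0,0,0,0],[0,5,0,0,0,0],[0,2,0,0,0,0],[0,0,0,0,0,0],[0,0,0,0,0,0]]
  ]
}}

```text
time_s: 11.3
ee_pos: [0.6042, -0.0458, 0.1691]
tool_rot: [-1.571, -0.001, -0.064]
force: [0.3, -0.6, -1.2]
finger_gap: 0.0551
```

```bash
python3 rim.py; python3 - <<'E'
from h import *
c0=bot.get_obs(); ob=pose(c0)
print(c0['tool_rot'],c0['force'],ob[1].T@(np.array([.604,-.0472,.1627])-ob[0])*1000)
for n in ['side','top']:
    c=camera(n); P=cloud(c,np.ones((400,640),bool)); save(c,n+'7.png')
    for l,z in [('crucible_rim',.186),('ring_top',.12),('crucible',.126)]:
        print(n,l,[(round(d['p'],2),rayz(c,d['at'],z)) for d in spotter.pinpoint(c,l)[:1]])
im=cv2.imread('pics/side7.png')[170:270,300:440]; cv2.imwrite('pics/side7c.png',cv2.resize(im,None,fx=5,fy=5))
E
```

```text
[ 0.60421489 -0.04581664  0.16910942] 0.69 7871 [[-27.8 -18.2 -24.1]
 [ -2.2  10.1  -4.8]
 [ 23.4  37.5  27.7]]
rim 1518 [-2.10144917  0.21189849] [-2.11725768 -0.91353644] -17.202116582741027
outer wall 1750 [-2.14426272 -0.44583656]
pin 0.97 [ -1.6718822  -17.00153396  -0.64670385]
[-1.57072728e+00 -6.28749982e-04 -6.39341145e-02] [ 0.79200847 -0.05055647 -1.40275482] [-0.01676011  6.27898098 -1.42049599]
side crucible_rim [(0.83, array([ 0.60122708, -0.03816305,  0.186     ]))]
side ring_top [(0.75, array([ 0.61379423, -0.05289415,  0.12      ]))]
side crucible [(0.58, array([ 0.59047358, -0.04758443,  0.126     ]))]
top crucible_rim []
top ring_top [(0.71, array([0.54082247, 0.09722472, 0.12      ]))]
top crucible []
```

View pics/side7c.png

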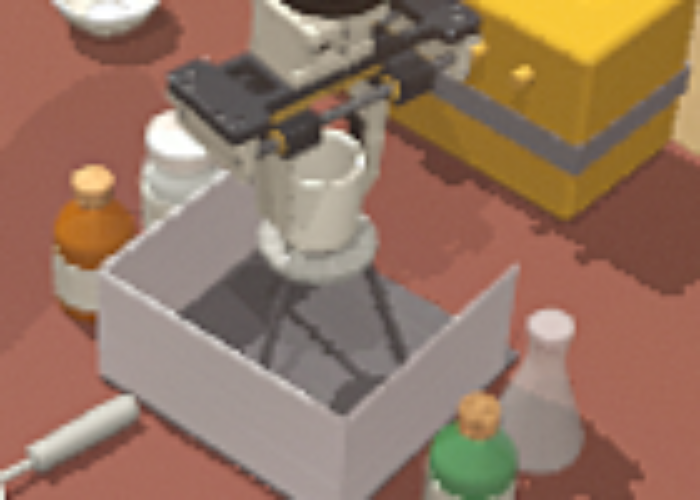

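Side crop: the crucible is just over the ring and looks well centred. Nudge and lower to contact.

Emit:
{"method": "arm_command", "body": {
  "steps": [
    [[0,2,-1.5,0,0,0],[0,2,0,0,0,0],[0,1.5,0,0,0,0],[0,0,0,0,0,0],[0,0,0,0,0,0]]
  ]
}}

```text
time_s: 12.48
ee_pos: [0.6039, -0.0473, 0.1631]
tool_rot: [-1.571, -0.0, -0.064]
force: [-0.4, 1.4, -2.1]
finger_gap: 0.0553
```

Emit:
{"method": "arm_command", "body": {
  "steps": [
    [[0,0.7,0,0,0,0],[0,0,0,0,0,0],[0,0,0,0,0,0]]
  ]
}}

```text
time_s: 12.85
ee_pos: [0.6039, -0.0473, 0.1627]
tool_rot: [-1.571, -0.0, -0.064]
force: [-1.6, 1.4, 1.9]
finger_gap: 0.0552
```

```bash
python3 rim.py|grep -v pin; python3 -c "
from h import *
for i in range(4): camera('top');print(bot.get_obs()['force'],bot.get_obs()['ee_pos'])"
```

```text
[-1.16945673 -0.8161913   2.38504319] [ 0.60395006 -0.04730889  0.16265631]
[-0.63542938  0.92782673  3.91439818] [ 0.60395889 -0.04730541  0.16265272]
[-0.13109154 -0.09618938  4.32650638] [ 0.60396039 -0.04733626  0.16264943]
[-0.51827213 -0.5415326   4.64760634] [ 0.60395981 -0.04732772  0.16264996]Traceback (most recent call last):
  File "rim.py", line 3, in <module>
    d=spotter.trace(c,'crucible')[0]; P=cloud(c,d['pixels'],ob); T=(P-ob[0])@ob[1]*1000
      ~~~~~~~~~~~~~~~~~~~~~~~~~~~^^^
IndexError: list index out of range
```

Contact (force upward +4 N). Release slowly by opening.

Emit:
{"method": "arm_command", "body": {
  "steps": [
    [[0,0,0,0,0,0],[0,0,0,0,0,0],[0,0,0,0,0,0],[0,0,0,0,0,0]]
  ],
  "claw": 0.7,
  "newtons": 15
}}

```text
time_s: 13.65
ee_pos: [0.6038, -0.0473, 0.1623]
tool_rot: [-1.571, 0.0, -0.064]
force: [-0.6, 0.8, 0.7]
finger_gap: 0.0652
```

Emit:
{"method": "arm_command", "body": {
  "steps": [
    [[0,0,0,0,0,0],[0,0,0,0,0,0],[0,0,0,0,0,0],[0,0,0,0,0,0]]
  ],
  "claw": 1.0
}}

```text
time_s: 14.15
ee_pos: [0.6039, -0.0473, 0.1625]
tool_rot: [-1.571, -0.0, -0.064]
force: [-0.2, 0.5, 0.7]
finger_gap: 0.0924
```

Emit:
{"method": "arm_command", "body": {
  "steps": [
    [[0,-10,0,0,0,0],[0,-25,0,0,0,0],[0,-40,0,0,0,0],[0,-40,0,0,0,0],[0,-25,0,0,0,0],[0,0,0,0,0,0],[0,0,0,0,0,0]]
  ]
}}

```text
time_s: 15.02
ee_pos: [0.6034, -0.0471, 0.302]
tool_rot: [-1.571, 0.001, -0.064]
force: [-0.1, 0.5, -0.7]
finger_gap: 0.0933
```

```bash
python3 - <<'E'
from h import *
c0=bot.get_obs(); ob=pose(c0); c=camera('wrist'); save(c,'wrist8.png'); print(ob[0],c0['tool_rot'],c0['finger_gap'])
P=cloud(c,np.ones((400,640),bool),ob)
n=P[np.hypot(P[:,0]-.603,P[:,1]+.048)<.05]
q=n[abs(n[:,2]-.18)<.006]
print('rim',len(q),circ(q),np.median(q[:,2]),cv2.minEnclosingCircle(q[:,:2].astype(np.float32)))
q=n[abs(n[:,2]-.12)<.004]; print('ring',len(q),circ(q,.037))
E
```

```text
[ 0.6034046  -0.04713407  0.30196688] [-1.57069234e+00  6.01313640e-04 -6.38061784e-02] 0.0933192078386235
rim 766 [ 0.60165468 -0.04632983  0.0255716 ] 0.17968532936452625 ((0.6016259789466858, -0.04685872793197632), 0.027967151254415512)
ring 812 [ 0.60139847 -0.05332456]
```

View pics/wrist8.png

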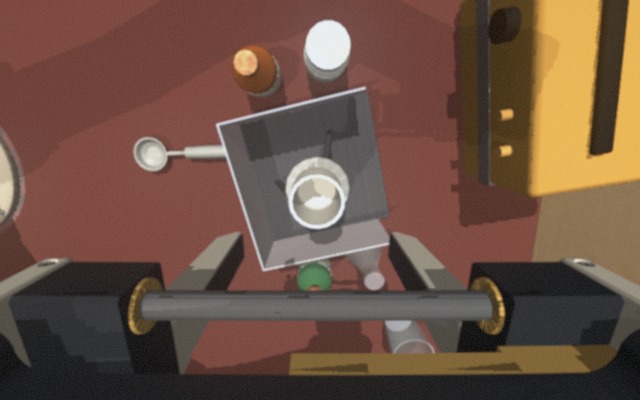

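Emit:
{"method": "arm_command", "body": {
  "steps": [
    [[3.2,0,53,0,-4.9,0],[3.2,0,53,0,-4.9,0],[3.2,0,53,0,-4.9,0],[3.2,0,53,0,-4.9,0],[3.2,0,53,0,-4.9,0],[3.2,0,53,0,-4.9,0],[3.2,0,53,0,-4.9,0],[3.2,0,53,0,-4.9,0]]
  ]
}}

```text
time_s: 16.08
ee_pos: [0.5303, 0.3643, 0.3009]
tool_rot: [-1.571, 0.002, 0.623]
force: [0.1, 0.2, 0.2]
finger_gap: 0.093
```

Emit:
{"method": "arm_command", "body": {
  "steps": [
    [[0,40,0,0,0,0],[0,40,0,0,0,0],[0,0,0,0,0,0],[0,0,0,0,0,0]]
  ]
}}

```text
time_s: 16.58
ee_pos: [0.5318, 0.363, 0.223]
tool_rot: [-1.571, -0.0, 0.62]
force: [0.0, -0.4, 1.2]
finger_gap: 0.0928
```

```bash
cat > cov.py <<'E'
from h import *
import sys
c0=bot.get_obs(); ob=pose(c0); c=camera('wrist'); save(c,sys.argv[1]); print(ob[0],c0['tool_rot'],c0['force'],c0['finger_gap'])
P=cloud(c,np.ones((400,640),bool),ob)
n=P[np.hypot(P[:,0]-.53,P[:,1]-.376)<.075]
q=n[abs(n[:,2]-.004)<.0025]
t=n[abs(n[:,2]-.08)<.004]; print('top',len(t),t.mean(0) if len(t) else '')
g=n[(n[:,2]>.03)&(n[:,2]<.076)]; print('grip',len(g),circ(g,.011))
for l,z in [('cover',0),('cover_handle',.05)]: print(l,[(round(d['p'],2),rayz(c,d['at'],z,ob).round(4)) for d in spotter.pinpoint(c,l)[:3]])
x=t[:,:2].mean(0) if len(t) else circ(g,.011)
print('delta',ob[1].T@(np.array([*x,.053])-ob[0])*1000)
E
python3 cov.py wrist9.png
```

```text
[0.53183106 0.36295563 0.22300254] [-1.57098013e+00 -1.35589269e-04  6.19658742e-01] [ 0.01735827 -0.41206364  1.1855725 ] 0.09281634276910082
top 325 [0.5273457  0.3748183  0.07979357]
grip 126 [0.52794716 0.37408165]
cover [(0.85, array([0.5149, 0.5267, 0.    ])), (0.73, array([0.4063, 0.4529, 0.    ])), (0.57, array([0.5298, 0.3724, 0.    ]))]
cover_handle [(0.73, array([0.5308, 0.3756, 0.05  ])), (0.69, array([0.4025, 0.4475, 0.05  ])), (0.65, array([0.5163, 0.5301, 0.05  ]))]
delta [  3.21484799 170.00072296  12.29328061]
```

View pics/wrist9.png

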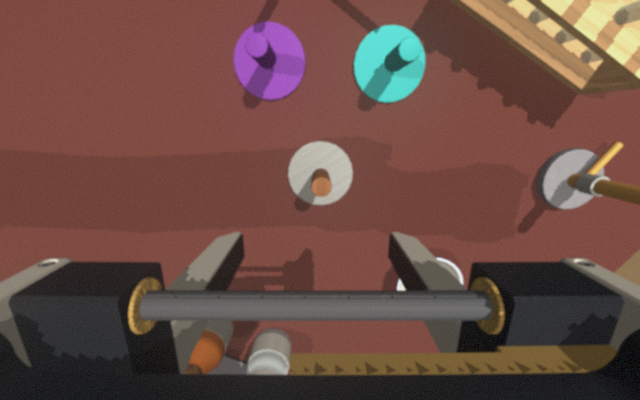

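Emit:
{"method": "arm_command", "body": {
  "steps": [
    [[4.5,30,12.3,0,0,0],[0,30,0,0,0,0],[0,20,0,0,0,0],[0,0,0,0,0,0],[0,0,0,0,0,0]]
  ]
}}

```text
time_s: 17.35
ee_pos: [0.5285, 0.3759, 0.1438]
tool_rot: [-1.571, -0.002, 0.62]
force: [1.3, -0.5, -0.0]
finger_gap: 0.0932
```

```bash
python3 cov.py wrist10.png
```

```text
[0.5285075  0.37592763 0.14383751] [-1.57071894 -0.00186375  0.61992044] [ 1.32847036 -0.50917315 -0.03081055] 0.09318229415139129
top 563 [0.52738175 0.37498785 0.07975206]
grip 345 [0.52805742 0.3739582 ]
cover [(0.93, array([0.5305, 0.3767, 0.    ])), (0.69, array([0.5166, 0.5276, 0.    ])), (0.67, array([0.4027, 0.4495, 0.    ]))]
cover_handle [(0.89, array([0.5294, 0.373 , 0.05  ])), (0.83, array([0.4014, 0.4474, 0.05  ])), (0.55, array([0.5186, 0.5298, 0.05  ]))]
delta [-1.6315557  90.83462117 -0.11791472]
```

View pics/wrist10.png

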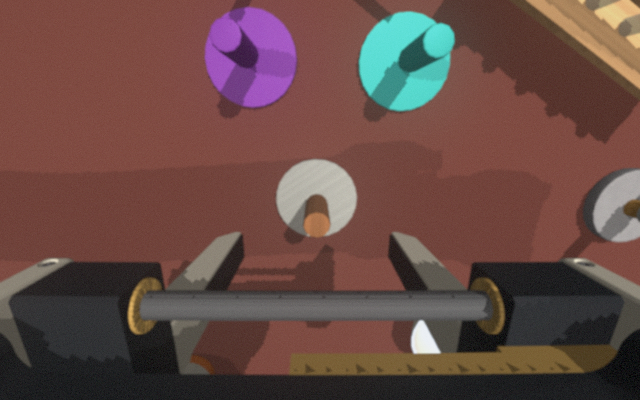

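Emit:
{"method": "arm_command", "body": {
  "steps": [
    [[0,25,0,0,0,0],[0,30,0,0,0,0],[0,20,0,0,0,0],[0,10,0,0,0,0],[0,4,0,0,0,0],[0,0,0,0,0,0],[0,0,0,0,0,0]]
  ]
}}

```text
time_s: 18.38
ee_pos: [0.5282, 0.3759, 0.0542]
tool_rot: [-1.571, -0.001, 0.62]
force: [-0.5, -0.1, 0.2]
finger_gap: 0.0932
```

```bash
python3 cov.py wrist11.png
```

```text
[0.528191   0.37588223 0.05418303] [-1.57075205e+00 -1.19229637e-03  6.20077165e-01] [-0.50308931 -0.06536654  0.22766807] 0.09323947461308722
top 1693 [0.52328869 0.38011137 0.07982705]
grip 4409 [0.52791922 0.37496468]
cover [(0.79, array([0.5165, 0.5276, 0.    ])), (0.76, array([0.4033, 0.4497, 0.    ])), (0.73, array([0.5279, 0.3748, 0.    ]))]
cover_handle [(0.9, array([0.517 , 0.5289, 0.05  ])), (0.78, array([0.5288, 0.3739, 0.05  ]))]
delta [-1.53352214  1.18147808  6.29048786]
```

View pics/wrist11.png

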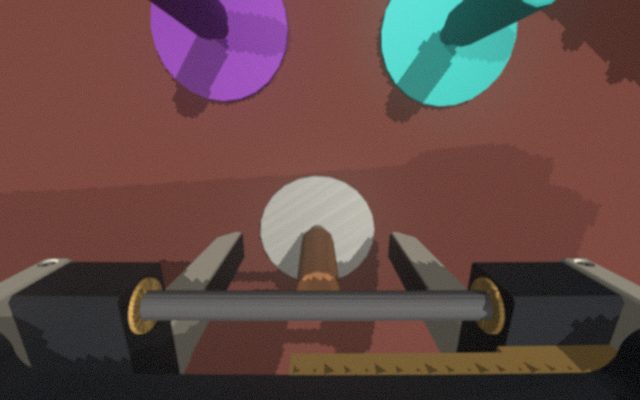

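Steel disc with wooden grip sits between the fingers (grip at about (318,260)). Close.

Emit:
{"method": "arm_command", "body": {
  "steps": [
    [[0,0,0,0,0,0],[0,0,0,0,0,0],[0,0,0,0,0,0],[0,0,0,0,0,0],[0,0,0,0,0,0],[0,0,0,0,0,0],[0,0,0,0,0,0],[0,0,0,0,0,0]]
  ],
  "claw": 0.05,
  "newtons": 30
}}

```text
time_s: 19.52
ee_pos: [0.528, 0.3757, 0.0535]
tool_rot: [-1.571, -0.0, 0.62]
force: [0.2, 0.4, 0.3]
finger_gap: 0.0213
```

Emit:
{"method": "arm_command", "body": {
  "steps": [
    [[0,-5,0,0,0,0],[0,-15,0,0,0,0],[0,-30,0,0,0,0],[0,-40,0,0,0,0],[0,-45,0,0,0,0],[0,-45,0,0,0,0],[0,-30,0,0,0,0],[0,0,0,0,0,0]]
  ]
}}

```text
time_s: 20.52
ee_pos: [0.5286, 0.376, 0.2668]
tool_rot: [-1.57, -0.005, 0.62]
force: [0.1, 0.4, -3.6]
finger_gap: 0.0217
```

```bash
cat > held.py <<'E'
from h import *
import sys
c0=bot.get_obs(); ob=pose(c0); c=camera('wrist'); save(c,sys.argv[1]); print(c0['time_s'],ob[0],c0['tool_rot'],c0['force'],c0['finger_gap'])
P=cloud(c,np.ones((400,640),bool),ob); T=(P-ob[0])@ob[1]*1000
q=T[(np.hypot(T[:,0],T[:,2])<55)&(T[:,1]>42)&(T[:,1]<60)]
q=q[q[:,2]>-20]
A=np.c_[q[:,[0,2]],np.ones(len(q))]; s=np.linalg.lstsq(A,q[:,1],rcond=None)[0]; r=q[:,1]-A@s
k=abs(r)<1.5; s=np.linalg.lstsq(A[k],q[k,1],rcond=None)[0]
print('disc top',len(q),'slope x,z',s[:2],'y0',s[2])
h=cv2.convexHull(q[k][:,[0,2]].astype(np.float32))[:,0]
hh=h[h[:,1]>5]; print('edge circle',circ(hh,42),np.percentile(q[k],[0,100],axis=0).round(1))
E
python3 held.py wrist12.png
```

```text
20.525 [0.52864495 0.37601625 0.26679813] [-1.57031706 -0.00524238  0.6199702 ] [ 0.07194759  0.39475377 -3.56624734] 0.021707427824459724
disc top 5628 slope x,z [ 0.00160201 -0.00030546] y0 49.437651801690706
edge circle [-2.13217668 -1.3177918 ] [[-43.7  47.9 -19. ]
 [ 39.8  51.   40.9]]
```

View pics/wrist12.png

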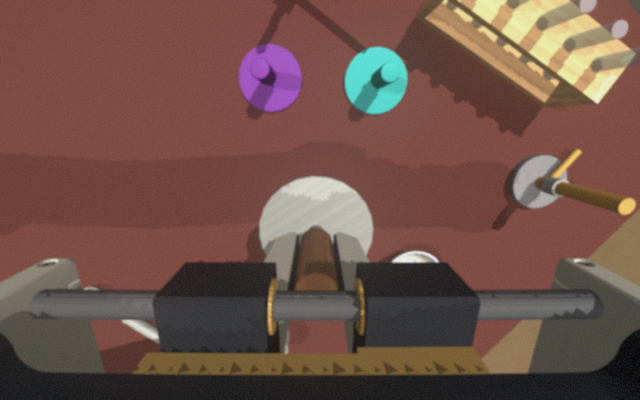

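Emit:
{"method": "arm_command", "body": {
  "steps": [
    [[0,-20,0,0,0,0],[-2.2,0,-22,0,2,0],[-5.8,0,-44,0,4,0],[-5.8,0,-44,0,4,0],[-5.8,0,-44,0,4,0],[-5.8,0,-44,0,4,0],[-5.8,0,-44,0,4,0],[0,0,0,0,0,0]]
  ]
}}

```text
time_s: 21.58
ee_pos: [0.6074, 0.14, 0.2822]
tool_rot: [-1.574, 0.002, 0.227]
force: [-0.4, 0.3, -1.9]
finger_gap: 0.0214
```

```bash
python3 held.py wrist13.png; python3 - <<'E'
from h import *
p,R=pose(); print(np.degrees(np.arctan2(p[1],p[0])),np.hypot(p[0],p[1]))
E
```

```text
21.575 [0.60739564 0.13996392 0.2821771 ] [-1.57373086  0.00201946  0.22688288] [-0.44889651  0.34028881 -1.93874048] 0.02144842409402764
disc top 5628 slope x,z [ 0.00133197 -0.00086588] y0 49.397894178675394
edge circle [-2.26632172 -1.97480873] [[-43.9  47.9 -19.9]
 [ 39.4  50.9  40.1]]
13.256180662093039 0.6236294168128476
```

Emit:
{"method": "arm_command", "body": {
  "steps": [
    [[-6.2,0,-46.6,0,4.3,0],[-6.2,0,-46.6,0,4.3,0],[-6.2,0,-46.6,0,4.3,0],[-4,0,-30,0,3,0],[-2.2,0,-14,0,1,0],[0,0,0,0,0,0],[0,0,0,0,0,0]]
  ]
}}

```text
time_s: 22.5
ee_pos: [0.605, -0.0362, 0.2832]
tool_rot: [-1.57, 0.0, -0.056]
force: [0.4, 0.5, -2.1]
finger_gap: 0.0218
```

```bash
python3 held.py wrist14.png; python3 - <<'E'
from h import *
p,R=pose(); print(R.T@(np.array([.6038,-.046,.2484])-p)*1000)
c=camera('side');save(c,'s14.png');im=c['pixels'][130:270,280:460,::-1]; cv2.imwrite('pics/s14.png',cv2.resize(im,None,fx=4,fy=4))
E
```

```text
22.5 [ 0.6049835  -0.03615347  0.28322382] [-1.56983184e+00  2.30616921e-04 -5.57827056e-02] [ 0.40740252  0.51657152 -2.13042074] 0.02177309247339879
disc top 5614 slope x,z [ 0.00135808 -0.00045313] y0 49.386770572507224
edge circle [-2.26868537 -2.56255204] [[-44.   47.8 -19.3]
 [ 39.4  50.9  39.6]]
[-0.65701775 34.85729678 -9.86935994]
```

View pics/wrist14.png

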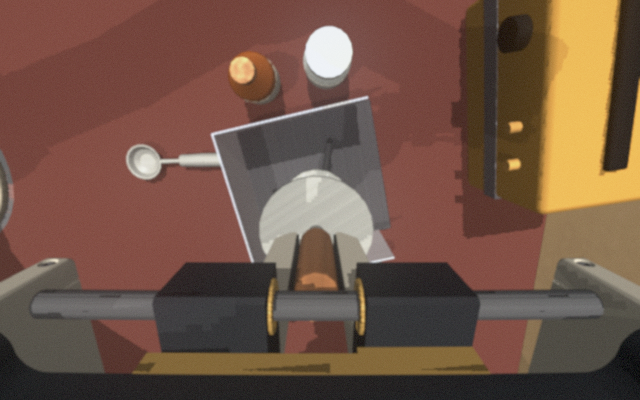

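View pics/s14.png

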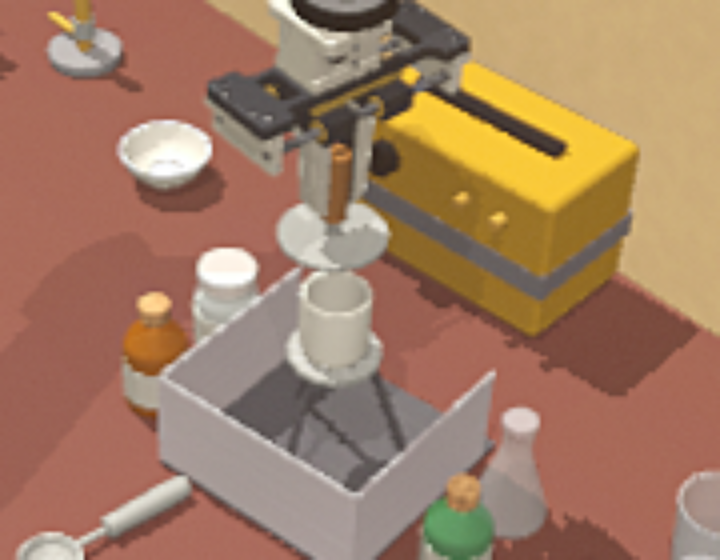

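Emit:
{"method": "arm_command", "body": {
  "steps": [
    [[-0.6,0,-9.3,0,0,0],[0,10,0,0,0,0],[0,8,0,0,0,0],[0,0,0,0,0,0],[0,0,0,0,0,0]]
  ]
}}

```text
time_s: 23.22
ee_pos: [0.6037, -0.0474, 0.2654]
tool_rot: [-1.571, 0.0, -0.059]
force: [-0.7, -0.0, -2.1]
finger_gap: 0.0217
```

```bash
cat > fin.py <<'E'
from h import *
import sys
p,R=pose(); print(p,R.T@(np.array([.6038,-.0455,.2484])-p)*1000)
for n in ['side','top']:
    c=camera(n); P=cloud(c,np.ones((400,640),bool)); m=np.hypot(P[:,0]-.603,P[:,1]+.047)<.05
    n_=P[m]; z=p[2]-.0494
    d=n_[(abs(n_[:,2]-z)<.004)]; w=n_[(n_[:,2]>.128)&(n_[:,2]<.172)]
    print(n,'disc',len(d),circ(d[:0] if len(d)<5 else cv2.convexHull(d[:,:2].astype(np.float32))[:,0],.042) if len(d)>5 else '',np.median(d[:,2]) if len(d) else '','wall',len(w),circ(w,.028) if len(w)>5 else '')
    if n=='side': cv2.imwrite('pics/'+sys.argv[1],cv2.resize(c['pixels'][130:270,280:460,::-1],None,fx=4,fy=4))
E
python3 held.py wrist15.png; python3 fin.py s15.png
```

```text
23.225 [ 0.6036904  -0.04742121  0.26537908] [-1.57084927e+00  4.62321460e-05 -5.87257477e-02] [-0.70581379 -0.02390018 -2.1139835 ] 0.021707798646863695
disc top 5629 slope x,z [ 0.00139215 -0.0004888 ] y0 49.38356022191208
edge circle [-2.17868596 -2.64434557] [[-44.   47.9 -19.6]
 [ 39.7  50.9  39.6]]
[ 0.60374308 -0.0474559   0.26552937] [-0.06176553 17.12930709  1.95631869]
side disc 335 [ 0.60055144 -0.05029605] 0.2164604237253322 wall 224 [ 0.60223403 -0.04685202]
top disc 26 [0.61070513 0.0281197 ] 0.21611206033803754 wall 0
```

View pics/s15.png

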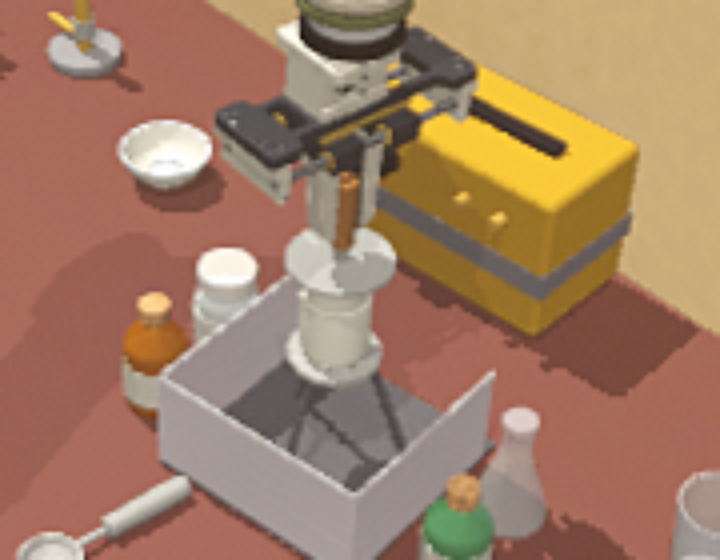

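Emit:
{"method": "arm_command", "body": {
  "steps": [
    [[0.5,5,2.5,0,0,0],[0,6,0,0,0,0],[0,4,0,0,0,0],[0,1.5,0,0,0,0],[0,0,0,0,0,0],[0,0,0,0,0,0],[0,0,0,0,0,0],[0,0,0,0,0,0]]
  ]
}}

```text
time_s: 24.38
ee_pos: [0.6043, -0.045, 0.249]
tool_rot: [-1.571, -0.0, -0.059]
force: [-0.6, 0.3, -2.8]
finger_gap: 0.022
```

```bash
python3 held.py wrist16.png; python3 fin.py s16.png; python3 -c "
from h import *
print(bot.get_obs()['joint_vel'].round(4))"
```

```text
24.375 [ 0.60428048 -0.04498202  0.24904519] [-1.57077374e+00 -2.05697962e-04 -5.87471053e-02] [-0.56085259  0.34184202 -2.77095168] 0.02199713200574994
disc top 5620 slope x,z [ 0.0020907 -0.0001541] y0 49.36863166835925
edge circle [-2.19603678 -2.55584996] [[-44.1  47.8 -20. ]
 [ 39.6  50.9  39.5]]
[ 0.60427811 -0.04499731  0.24902916] [-0.44787163  0.62905474 -0.52992734]
side disc 325 [ 0.60200435 -0.0478527 ] 0.2000528520181639 wall 170 [ 0.60300225 -0.0459022 ]
top disc 13 [ 0.60397946 -0.04824046] 0.19846265832865523 wall 0 
[ 0.0019 -0.0001 -0.0005 -0.0009  0.0008  0.0011 -0.0009]
```

View pics/s16.png

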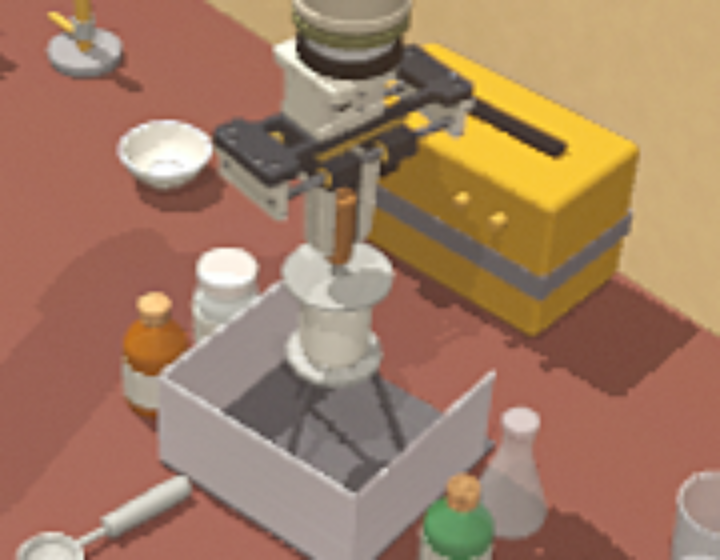

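```bash
python3 -c "
from h import *
print(bot.hand_in())"
```

```text
the job is handed in; nothing more can be done
None
```

The crucible is standing released on the tripod ring, and the arm is holding the steel cover still above it. I handed the job in at about 24.5 s; `hand_in` gives no verdict.

- **Crucible:** after release the wrist camera put its mouth about 1.5 mm from the ring centre, with the rim at 0.180 m, so it sits upright at the right height.
- **Cover:** I picked up the steel cover by its wooden grip at 30 N. I lifted it to 0.213 m above the table while still about 0.43 m from the tripod, then carried it over the bottles and screen.
- **Final pose:** the cover's underside is about 15.6 mm above the rim. Its tilt is about 0.002 rad and it is centred within about 2–3 mm. The joints were practically still.
- **Bystanders:** I touched none of them knowingly, and they look unmoved in the last side picture. I did not re-measure their positions.

**Disagreements:**
- The side and wrist cameras differ by 2–3 mm, and the wrist camera reads about 2 mm off along the jaws. I placed things by comparing readings from the same camera.
- The top camera was mostly blocked by the arm at the end, so its fits there were not usable.
- One network detection of the crucible failed just before release. I relied on the upward contact force of about 4 N instead.

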